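# Put bone-dry jars on their ware stands, gently

## Task

Put the two bone-dry clay jars away on the ware stands: the square jar on the square plate and the round jar on the round plate, each upright, centred on its plate, the square one with its sides parallel to the plate's. Dry clay breaks easily and the plates have been set to unknown heights, so hold the jars lightly, feel for the plate and set each one down gently without pressing it or letting it drop even a few millimetres. Do not tip the jars, and leave the three-sided dish and everything else on the table where it is.

Things in the scene. Friction and masses are not known exactly. Their poses are not given: they have to be found in the camera images.
- square_jar: square clay jar: body 64 x 64 in plan, its sides along its x and y axes. Solid, 66 high; above it a round open neck, 46 outer diameter, 32 high (rim 98 above the foot). Dry clay, 0.35 to 0.55 kg: breaks if squeezed much over 15 N per finger, or pressed on its plate with over 18 N (its weight included). Origin: centre of its underside, z up.
- round_jar: round clay jar: body 64 in diameter. Solid, 66 high; above it a round open neck, 46 outer diameter, 32 high (rim 98 above the foot). Dry clay, 0.35 to 0.55 kg: breaks if squeezed much over 15 N per finger, or pressed on its plate with over 18 N (its weight included). Origin: centre of its underside, z up.
- square_stand: ware stand with a square plate, 94 x 94, its sides along the x and y axes. Fixed steel foot 90 x 90 x 10, collar to 20, post, plywood plate 10 thick. The plate top is somewhere between 35 and 75 above the table, set anew each time and NOT reported; it stays put under load. It is centred on the origin and turned with the foot. Origin: centre of the foot's underside, z up.
- round_stand: ware stand with a round plate, 94 in diameter. Fixed steel foot 90 x 90 x 10, collar to 20, post, plywood plate 10 thick. The plate top is somewhere between 35 and 75 above the table, set anew each time and NOT reported; it stays put under load. It is centred on the origin and turned with the foot. Origin: centre of the foot's underside, z up.
- tri_stand: ware stand with a three-cornered plate, about 118 a side, top fixed 60 above the table; holds the dish. Origin: centre of the foot's underside.
- tri_dish: three-sided clay dish, about 87 a side and 28 high, standing on the three-cornered plate; leave it there. Origin: centre of its underside.
- rib: flat wooden rib (scraper), 100 x 50 x 6, lying near the jars; bystander, leave it where it is. Origin: on its underside
- stick_a: wooden modelling stick, 150 x 11 x 8; bystander, leave it where it is. Origin: on its underside
- stick_b: wooden modelling stick, 150 x 11 x 8; bystander, leave it where it is. Origin: on its underside
- spatula: spatula, 200 long; bystander, leave it where it is. Origin: on the tool, at its underside
- slip_pot: open clay pot without neck, 84 across, 85 high; bystander, leave it where it is. Origin: on its underside
- clay_lump: dark lump of clay, 90 x 70 x 50; bystander, leave it where it is. Origin: on its underside
Not all that is in view belongs to the job. What is shaped like the square_jar but pink or turquoise is not meant. Leave any green look-alike of the round_jar alone.

How it is judged:
By the outcome, as a careful person would: the job done as asked, in the order asked, and still so for the second after the job is handed in, with the robot touching nothing.
It also fails if it takes over 72 s, if anything falls off the work surface, if the arm or the gripper's body presses on something with over 40 N, if the wrist force passes 120 N, or if a joint passes its speed limit or range.

## Robot

A 6-joint arm with a two-finger parallel gripper is mounted at the origin on the work surface. World frame = base frame: x ahead of the robot, y to its left, z up, the work surface at z = 0. Lengths are in m, angles in rad, forces in N, time in s.
With the tool pointing down it reaches from about 0.35 to 0.775 m from the base axis. Payload 5.5 kg.
Tool frame: the origin (TCP) lies between the finger pads; the fingertips stand 19 mm ahead of it and the grasp point (between the pads) is the TCP; z points along the fingers, y is the line along which they close (so a half turn about z gives the same grasp; the last joint's range is limited). The gripper opens to 85 mm and grips with 20 to 120 N. Pads are 22 mm wide; open, the fingers measure 114 mm over their backs; the gripper's body (76 mm by 85 mm) begins 54 mm behind the grasp point. The pads swing forward as they close: fully open they stand 13 mm farther back than shut.
Start: joints at [-1.353, 0.313, 0.046, 1.304, 0, 1.431], TCP at [0.201, -0.539, 0.25] pointing down, gripper open.
Joint ranges: [-2.76, 2.76], [-0.86, 1.69], [-1.03, 1.26], [-2.2, 2.34], [-1.47, 1.5], [-3.14, 3.14]. Speed limits (rad/s): [2.57, 2.57, 3.14, 3.14, 3.14, 3.14].

## Interface

Orientations are given as a unit quaternion [w, x, y, z].
In Python, from workcell import env gives the robot as it stands.
- The arm moves only by the shell command python3 -m pendant 'ROWS' [FORCE]. ROWS is JSON, a list of rows, each an object with "travel": the shift along the tool's x, y, z scaled (see below), a list of three; "rot": the turn, a rotation vector about the tool's x, y, z scaled (see below), a list of three; "fingers": the opening, from -1 (shut) to 1 (fully open). In form: [{"travel": [dx, dy, dz], "rot": [wx, wy, wz], "fingers": fingers}, ...]. A call has 1 to 10 rows; each row is the pose to reach, as a shift and turn from the pose commanded when the call began, along the tool's axes at that moment; what a row does not reach only later rows make up. The controller multiplies each number of a shift by 0.12 m and each number of a turn by 60 degrees. A row lasts 1/10 s, in which the tool goes at most 50 mm and 8.59 degrees, less where a joint would pass 70% of its speed; a pose out of reach is approached as far as the arm can. A call with a number of a shift or a turn outside -1 to 1 is refused whole. A call with a gripper value outside its range is refused whole. The fingers move at their own pace and stop on an object; FORCE is the grip in N (left out, the last holds). Time passes only in rows, so rows that repeat a pose let the fingers close. It gives the time, the measured TCP pose, the force, the opening and the grip force at its end, in the units of the state.
- env.get_state(): the state, without advancing time (a new reading comes with each control period).
- env.read_camera(name): name is "side" or "top" or "wrist"; returns (picture, depth): 400x640x3 uint8, blue, green, red; 400x640 float32, m along the optical axis (not along the pixel's ray), 0 where there is no reading.
- env.camera_model(name): a dict with "fovy" (degrees; the focal length in pixels is half the picture's height over the tangent of half this angle, whatever the lens; pixels are square), "cx", "cy" (the principal point, pixels), "rvec" (rotation vector, rad) and "tvec" (3), from world to camera coordinates, as OpenCV has them; the wrist camera has in their place "T_tool_cam" (4x4, takes a point from camera to tool coordinates, whose origin is the TCP and whose axes are the flange's). Camera axes: x right, y down, z forward; pixel columns grow to the right and rows downward; lengths in m; the calibration is good to about 2 mm. A picture is of the moment at which its call begins: read the wrist's pose just before it. camera_model takes no time and is no camera call.
- env.hand_in(): hands the job in; it is judged then, once.
Trained networks look in the newest picture that a camera, given by its name, has taken for a name from the list of things; names that differ only in an ending like _2 or _b are one class to them, and where a whole thing is asked for, a point or a joint stands for the part that bears it (a point fixed in the world has none). Each returns a list of dicts, best first, with "conf" (0 to 1); they miss things now and then, are a little off and sometimes report something else, mostly with a low value. They report only what shows in the picture. A call takes as long as a camera call. They do not tell look-alikes from the thing itself.
- env.outline_of(camera, target): "mask" (400x640 bool, what is visible of it) and "xy" ([column, row] in pixels, amid what is visible of it).
The state is a dict: "clock": time; "joint_pos": joint angles; "qvel": joint speeds; "tau": joint torques, N m; "tcp_pos": TCP position; "orientation": TCP orientation; "wrist_force": force on the tool from outside, world axes, zero at the start; "ft_torque": the same for the moment, N m; "finger_gap": finger opening in m; "grip_force": force on a finger pad.
Only numpy, scipy, OpenCV 4.12 (cv2) and the standard library are available. Lean on these libraries where they do the work, as an engineer would, in place of code of your own. Each camera call takes 0.05 s, during which the arm holds its last target. There are 200 camera calls.

## Working session

There is one attempt and no reset: what is moved stays moved. The work goes in short steps, Python scripts to look and compute and a shell command to move; the robot and the scene stay as the last step left them, time stands still between calls to the robot, and variables do not carry over. Pictures are saved under pics/ and viewed, at most 10 in all, crops included, and the job is handed in when it is done.

```bash
mkdir -p pics; ls; python3 - <<'E'
from workcell import env
import cv2,numpy as np
s=env.get_state();print({k:np.round(v,3).tolist() for k,v in s.items()})
for n in("top","side"):
    im,d=env.read_camera(n);cv2.imwrite(f"pics/{n}0.png",im);np.save(f"{n}0.npy",d)
    print(n,env.camera_model(n),(d>0).mean())
print(env.camera_model("wrist"))
E
```

```text
pics
{'clock': 0.0, 'joint_pos': [-1.353, 0.314, 0.045, 1.304, -0.0, 1.431], 'qvel': [-0.002, 0.0, -0.002, -0.002, 0.0, -0.001], 'tau': [-0.0, -48.063, 29.853, 0.019, -0.0, 0.0], 'tcp_pos': [0.201, -0.538, 0.249], 'orientation': [-0.001, 0.984, 0.178, -0.0], 'wrist_force': [-0.055, -0.002, 0.168], 'ft_torque': [0.054, -0.004, 0.047], 'grip_force': 0.0, 'finger_gap': 0.085}
top {'fovy': 55.136646980490454, 'cx': 324.1012889624725, 'cy': 201.72982033341995, 'rvec': array([ 2.22920471, -2.18653129,  0.05401372]), 'tvec': array([0.01421052, 0.46628011, 1.0590174 ])} 0.9961171875
side {'fovy': 42.888381952370366, 'cx': 310.29036131431025, 'cy': 202.90065677503065, 'rvec': array([ 1.07140958, -2.5089282 ,  0.91260451]), 'tvec': array([0.3362189 , 0.29329857, 1.06822197])} 0.9960703125
{'fovy': 68.59174923149223, 'cx': 316.79649488780876, 'cy': 202.07576227453143, 'T_tool_cam': array([[-5.92957242e-05, -9.59718677e-01, -2.80962732e-01,
         7.07680719e-02],
       [ 9.99999719e-01, -2.66865232e-04,  7.00519383e-04,
        -2.81403838e-04],
       [-7.47280721e-04, -2.80962612e-01,  9.59718423e-01,
        -1.24284510e-01],
       [ 0.00000000e+00,  0.00000000e+00,  0.00000000e+00,
         1.00000000e+00]])}
```

View pics/top0.png

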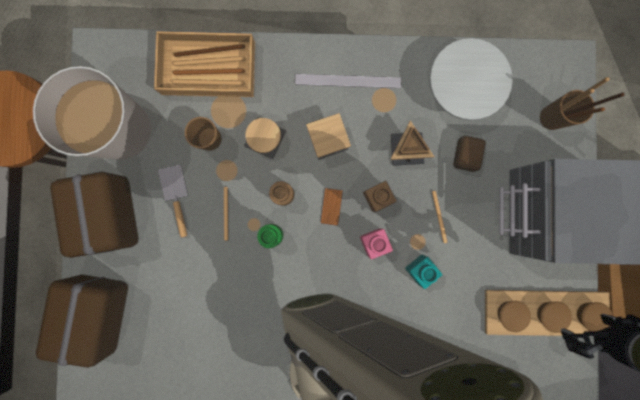

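View pics/side0.png

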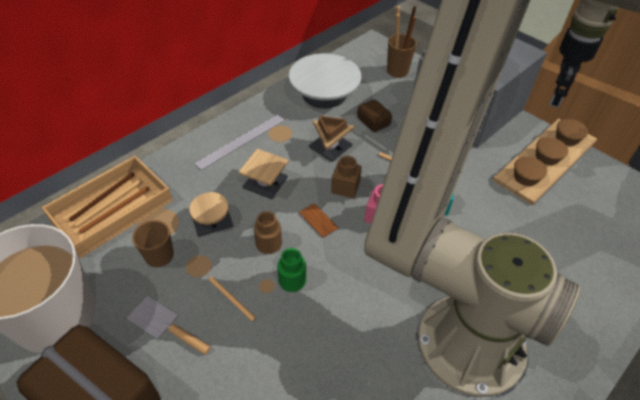

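Top view: the brown round jar is at (281,193), the brown square jar at (379,195), the round plate at (263,135) and the square plate at (328,135). The green, pink and turquoise ones are decoys. Side view: round jar (267,232), square jar (347,176), round plate (209,209), square plate (264,167). Next I'll measure them.

```bash
cat > h.py <<'E'
from workcell import env
import cv2,numpy as np
from scipy.spatial.transform import Rotation as R
def pose():
    s=env.get_state();q=s['orientation'];T=np.eye(4)
    T[:3,:3]=R.from_quat([q[1],q[2],q[3],q[0]]).as_matrix();T[:3,3]=s['tcp_pos'];return T
def shot(n):
    """picture, depth, camera->world, model"""
    T=pose();im,d=env.read_camera(n);m=env.camera_model(n)
    if n=="wrist": W=T@m['T_tool_cam']
    else:
        W=np.eye(4);r=R.from_rotvec(m['rvec']).as_matrix();W[:3,:3]=r.T;W[:3,3]=-r.T@m['tvec']
    return im,d,W,m
def cloud(d,W,m):
    f=200/np.tan(np.radians(m['fovy']/2));v,u=np.mgrid[:400,:640]
    return np.stack([(u-m['cx'])/f*d,(v-m['cy'])/f*d,d],-1)@W[:3,:3].T+W[:3,3]
def top_of(P,mask,zlo=None,zhi=None):
    p=P[mask&(P[...,2]>-1)]
    if zlo is None: z=np.percentile(p[:,2],95);zlo,zhi=z-.006,z+.006
    p=p[(p[:,2]>zlo)&(p[:,2]<zhi)]
    c,wh,a=cv2.minAreaRect((p[:,:2]*1000).astype(np.float32))
    (cc,r)=cv2.minEnclosingCircle((p[:,:2]*1000).astype(np.float32))
    return len(p),np.round(np.median(p[:,2])*1000,1),np.round(p[:,:2].mean(0)*1000,1),'rect',np.round(c,1),np.round(wh,1),round(a,1),'circ',np.round(cc,1),round(r,1)
E
python3 - <<'E'
from h import *
for n in("top","side"):
    im,d,W,m=shot(n);P=cloud(d,W,m);d[d==0]=9
    print(n,'table z',np.round([np.median(P[340:350,200:210,2]),np.median(P[250:260,520:530,2])],4))
    for t in("square_jar","round_jar","square_stand","round_stand","tri_stand","tri_dish","rib"):
        for o in env.outline_of(n,t):
            M=o['mask']&(d<8)
            if M.sum()<5: continue
            print(n,t,round(o['conf'],2),np.round(o['xy']),im[M].mean(0).astype(int),top_of(P,M))
E
```

```text
top table z [-0.0006  0.0849]
top square_jar 0.92 [424. 269.] [103 106  42] (126, np.float64(97.3), array([ 283.5, -247.9]), 'rect', array([ 282.5, -248.3]), array([43.7, 43.8]), 3.0, 'circ', array([ 283.6, -247.9]), 23.0)
top square_jar 0.84 [376. 243.] [111  92 160] (119, np.float64(97.0), array([ 356.9, -118.6]), 'rect', array([ 356.8, -118.1]), array([43.9, 43.3]), 29.8, 'circ', array([ 356.6, -118.5]), 23.0)
top square_jar 0.71 [377. 197.] [55 71 88] (116, np.float64(97.7), array([ 483.1, -126. ]), 'rect', array([ 484. , -125.2]), array([43.6, 44. ]), 88.4, 'circ', array([ 483.2, -125.9]), 22.8)
top round_jar 0.74 [281. 193.] [ 65  85 105] (116, np.float64(97.5), array([486.3, 138.7]), 'rect', array([486.4, 138. ]), array([43.6, 43.6]), 27.9, 'circ', array([486.1, 138.3]), 22.6)
top round_jar 0.72 [268. 235.] [ 57 100  50] (118, np.float64(97.0), array([370.7, 166.5]), 'rect', array([371.3, 166.6]), array([43.4, 43.1]), 46.2, 'circ', array([371.3, 166.6]), 22.4)
top square_stand 0.7 [328. 136.] [102 135 162] (1188, np.float64(66.8), array([642.6,  15.6]), 'rect', array([642.9,  
[... 2797 characters left out ...]
at64(60.4), array([ 608.9, -198.2]), 'rect', array([ 609.9, -194.4]), array([113.8,  98.1]), 35.3, 'circ', array([ 619.7, -207.4]), 65.3)
side tri_stand 0.32 [344. 176.] [37 53 70] (124, np.float64(97.8), array([ 481. , -123.1]), 'rect', array([ 481.5, -123.8]), array([44.9, 44.3]), 5.2, 'circ', array([ 482. , -123.3]), 24.6)
side tri_dish 0.84 [330. 125.] [46 65 88] (164, np.float64(88.2), array([ 618.2, -208.1]), 'rect', array([ 615.7, -214.3]), array([67.9, 77.4]), 64.9, 'circ', array([ 619.8, -205.5]), 43.7)
side rib 0.81 [321. 219.] [ 49  79 126] (597, np.float64(6.8), array([451.1,   4.6]), 'rect', array([453.1,   3.8]), array([ 52.7, 101.8]), 84.3, 'circ', array([452.3,   3.5]), 54.1)
```

```bash
cat >> h.py <<'E'
def square_fit(P,c,zlo,zhi,half,rad):
    """yaw (deg mod 90) and centre of square shoulder/plate points near c (mm)"""
    p=P.reshape(-1,3);s=(p[:,2]>zlo)&(p[:,2]<zhi)&(np.hypot(p[:,0]-c[0],p[:,1]-c[1])<rad)
    q=(p[s,:2]*1000).astype(np.float32);c2,wh,a=cv2.minAreaRect(q);return len(q),np.round(c2,1),np.round(wh,1),round(a,1)
E
python3 - <<'E'
from h import *
for n in("top","side"):
    im,d,W,m=shot(n);P=cloud(d,W,m);P[d==0]=9
    print(n,square_fit(P,(.483,-.125),.055,.072,.032,.06),square_fit(P,(.643,.016),.06,.073,.047,.08),square_fit(P,(.643,.193),.042,.055,.047,.08))
E
```

```text
top (417, array([ 483.6, -126.2]), array([63.1, 64.9]), 27.7) (1246, array([642.8,  15.5]), array([94.6, 94.1]), 20.1) (945, array([642.1, 191.9]), array([92. , 92.2]), 88.7)
side (317, array([ 480.9, -123.2]), array([64.9, 65.7]), 28.8) (1036, array([641.5,  16.2]), array([97.7, 98.3]), 19.7) (947, array([640.8, 193.4]), array([92.6, 95.5]), 60.1)
```

```bash
A='{"travel":[0.85,-0.6,0],"rot":[0,0,0],"fingers":1}'
python3 -m pendant '[{"travel":[0.85,-0.6,0],"rot":[0,0,0],"fingers":1},{"travel":[0.85,-0.6,0],"rot":[0,0,0],"fingers":1},{"travel":[0.85,-0.6,0],"rot":[0,0,0],"fingers":1}]' 20
python3 -m pendant '[{"travel":[0.85,-0.6,0],"rot":[0,0,0],"fingers":1},{"travel":[0.85,-0.6,0],"rot":[0,0,0],"fingers":1},{"travel":[0.85,-0.6,0],"rot":[0,0,0],"fingers":1}]'
python3 -m pendant '[{"travel":[0.85,-0.6,0],"rot":[0,0,0],"fingers":1},{"travel":[0.85,-0.6,0],"rot":[0,0,0],"fingers":1},{"travel":[0.85,-0.6,0],"rot":[0,0,0],"fingers":1}]'
```

```text
clock: 1.3
tcp_pos: [0.2728, -0.4326, 0.2503]
orientation: [-0.001, 0.984, 0.179, 0.0]
wrist_force: [-0.1, 0.3, -0.3]
finger_gap: 0.0851
grip_force: 0.0
clock: 1.6
tcp_pos: [0.3432, -0.3292, 0.2505]
orientation: [-0.0, 0.984, 0.179, 0.0]
wrist_force: [0.2, -1.0, 0.8]
finger_gap: 0.0855
grip_force: 0.0
clock: 1.9
tcp_pos: [0.4136, -0.2263, 0.2506]
orientation: [-0.0, 0.984, 0.179, 0.0]
wrist_force: [0.8, -0.3, -0.9]
finger_gap: 0.0853
grip_force: 0.0
```

```bash
python3 -m pendant '[{"travel":[0.85,-0.6,0],"rot":[0,0,-0.125],"fingers":1},{"travel":[0.85,-0.6,0],"rot":[0,0,-0.125],"fingers":1},{"travel":[0.85,-0.6,0],"rot":[0,0,-0.125],"fingers":1},{"travel":[0.85,-0.6,0],"rot":[0,0,-0.125],"fingers":1},{"travel":[0.85,-0.6,0],"rot":[0,0,-0.125],"fingers":1}]'
cat >> h.py <<'E'
def yawx(): T=pose();return np.degrees(np.arctan2(T[1,0],T[0,0]))
def to_tool(xy):
    T=pose();v=np.array([xy[0]-T[0,3],xy[1]-T[1,3],0]);return np.round(T[:3,:3].T@v*1000,1)
E
python3 - <<'E'
from h import *
im,d,W,m=shot("wrist");P=cloud(d,W,m);P[d==0]=9
T=pose();print(np.round(T,3),yawx())
cv2.imwrite('pics/w1.png',im)
c=(.483,-.125)
for lo,hi in((.055,.074),(.088,.105)): print(square_fit(P,c,lo,hi,0,.06))
E
```

```text
clock: 2.4
tcp_pos: [0.4827, -0.1256, 0.2502]
orientation: [0.0, 0.97, 0.243, -0.0]
wrist_force: [-0.9, 0.4, -0.4]
finger_gap: 0.0854
grip_force: 0.0
[[ 0.883  0.47  -0.     0.482]
 [ 0.47  -0.883 -0.    -0.126]
 [-0.     0.    -1.     0.25 ]
 [ 0.     0.     0.     1.   ]] 28.01050819195115
(2321, array([ 482.2, -124.8]), array([63.5, 64.1]), 28.1)
(898, array([ 482.6, -124.7]), array([44.3, 44.9]), 28.6)
```

```bash
python3 -m pendant '[{"travel":[0,-0.007,0.4],"rot":[0,0,0],"fingers":1},{"travel":[0,-0.007,0.8],"rot":[0,0,0],"fingers":1},{"travel":[0,-0.007,0.95],"rot":[0,0,0],"fingers":1},{"travel":[0,-0.007,0.95],"rot":[0,0,0],"fingers":1}]'
python3 -m pendant '[{"travel":[0,0,0.2],"rot":[0,0,0],"fingers":1},{"travel":[0,0,0.4],"rot":[0,0,0],"fingers":1},{"travel":[0,0,0.55],"rot":[0,0,0],"fingers":1},{"travel":[0,0,0.65],"rot":[0,0,0],"fingers":1},{"travel":[0,0,0.7],"rot":[0,0,0],"fingers":1},{"travel":[0,0,0.7],"rot":[0,0,0],"fingers":1}]'
```

```text
clock: 2.85
tcp_pos: [0.4792, -0.1255, 0.1333]
orientation: [-0.002, 0.971, 0.241, -0.003]
wrist_force: [0.2, -0.8, 0.0]
finger_gap: 0.0857
grip_force: 0.0
clock: 3.45
tcp_pos: [0.4824, -0.1258, 0.0525]
orientation: [0.0, 0.97, 0.242, 0.0]
wrist_force: [0.8, -0.3, 0.2]
finger_gap: 0.0856
grip_force: 0.0
```

```bash
python3 -m pendant '[{"travel":[0,0,0],"rot":[0,0,0],"fingers":0.6},{"travel":[0,0,0],"rot":[0,0,0],"fingers":0.6},{"travel":[0,0,0],"rot":[0,0,0],"fingers":0.54},{"travel":[0,0,0],"rot":[0,0,0],"fingers":0.52},{"travel":[0,0,0],"rot":[0,0,0],"fingers":0.51}]' 20
python3 -m pendant '[{"travel":[0,0,0],"rot":[0,0,0],"fingers":0.5},{"travel":[0,0,0],"rot":[0,0,0],"fingers":0.49},{"travel":[0,0,0],"rot":[0,0,0],"fingers":0.49}]'
```

```text
clock: 3.95
tcp_pos: [0.4824, -0.1253, 0.0525]
orientation: [0.0, 0.97, 0.242, 0.0]
wrist_force: [-0.2, 0.2, -0.1]
finger_gap: 0.0644
grip_force: 0.0
clock: 4.25
tcp_pos: [0.4823, -0.1253, 0.0524]
orientation: [0.0, 0.97, 0.242, 0.0]
wrist_force: [-0.3, -0.0, 2.8]
finger_gap: 0.064
grip_force: 12.4
```

```bash
python3 -m pendant '[{"travel":[0,0,0],"rot":[0,0,0],"fingers":0.49},{"travel":[0,0,0],"rot":[0,0,0],"fingers":0.49}]'
python3 -m pendant '[{"travel":[0,0,-0.04],"rot":[0,0,0],"fingers":0.49},{"travel":[0,0,-0.08],"rot":[0,0,0],"fingers":0.49},{"travel":[0,0,-0.08],"rot":[0,0,0],"fingers":0.49},{"travel":[0,0,-0.08],"rot":[0,0,0],"fingers":0.49}]'
python3 - <<'E'
from h import *
im,d,W,m=shot("side");cv2.imwrite('pics/s1.png',im[100:250,250:450])
E
```

```text
clock: 4.45
tcp_pos: [0.4823, -0.1252, 0.0524]
orientation: [0.0, 0.97, 0.242, 0.0]
wrist_force: [-0.9, 1.4, 3.1]
finger_gap: 0.0638
grip_force: 12.5
clock: 4.85
tcp_pos: [0.4822, -0.1252, 0.0618]
orientation: [-0.0, 0.97, 0.242, -0.0]
wrist_force: [0.1, 0.9, -4.6]
finger_gap: 0.0637
grip_force: 12.6
```

```bash
python3 -m pendant '[{"travel":[0,0,-0.05],"rot":[0,0,0],"fingers":0.49},{"travel":[0,0,-0.15],"rot":[0,0,0],"fingers":0.49},{"travel":[0,0,-0.28],"rot":[0,0,0],"fingers":0.49},{"travel":[0,0,-0.42],"rot":[0,0,0],"fingers":0.49},{"travel":[0,0,-0.56],"rot":[0,0,0],"fingers":0.49},{"travel":[0,0,-0.68],"rot":[0,0,0],"fingers":0.49},{"travel":[0,0,-0.75],"rot":[0,0,0],"fingers":0.49},{"travel":[0,0,-0.75],"rot":[0,0,0],"fingers":0.49}]'
python3 -m pendant '[{"travel":[0.05,-0.01,0],"rot":[0,0,0],"fingers":0.49},{"travel":[0.15,-0.04,0],"rot":[0,0,0],"fingers":0.49},{"travel":[0.28,-0.07,0],"rot":[0,0,0],"fingers":0.49},{"travel":[0.42,-0.1,0],"rot":[0,0,0],"fingers":0.49},{"travel":[0.56,-0.13,0],"rot":[0,0,0],"fingers":0.49},{"travel":[0.7,-0.16,0],"rot":[0,0,0],"fingers":0.49},{"travel":[0.8,-0.19,0],"rot":[0,0,0],"fingers":0.49},{"travel":[0.86,-0.2,0],"rot":[0,0,0],"fingers":0.49}]'
python3 -m pendant '[{"travel":[0.05,-0.01,0],"rot":[0,0,0.01],"fingers":0.49},{"travel":[0.15,-0.04,0],"rot":[0,0,0.03],"fingers":0.49},{"travel":[0.28,-0.07,0],"rot":[0,0,0.05],"fingers":0.49},{"travel":[0.42,-0.1,0],"rot":[0,0,0.07],"fingers":0.49},{"travel":[0.56,-0.13,0],"rot":[0,0,0.09],"fingers":0.49},{"travel":[0.7,-0.16,0],"rot":[0,0,0.11],"fingers":0.49},{"travel":[0.8,-0.19,0],"rot":[0,0,0.13],"fingers":0.49},{"travel":[0.86,-0.2,0],"rot":[0,0,0.135],"fingers":0.49},{"travel":[0.86,-0.2,0],"rot":[0,0,0.135],"fingers":0.49}]'
cat > look.py <<'E'
from h import *
import sys
print(env.get_state()['tcp_pos'].round(4) if hasattr(env.get_state()['tcp_pos'],'round') else env.get_state()['tcp_pos'],yawx())
for n in ("top","wrist","side"):
    im,d,W,m=shot(n);P=cloud(d,W,m);P[d==0]=9;cv2.imwrite(f'pics/{sys.argv[1]}_{n}.png',im);np.save(f'{sys.argv[1]}_{n}.npy',P)
E
python3 look.py a; python3 - <<'E'
from h import *
for n in("wrist","top","side"):
    P=np.load(f'a_{n}.npy')
    print(n,square_fit(P,(.643,.016),.06,.073,.047,.08),square_fit(P,(.643,.016),.155,.175,.047,.06))
E
```

```text
clock: 5.7
tcp_pos: [0.4833, -0.1257, 0.1537]
orientation: [0.001, 0.97, 0.242, 0.001]
wrist_force: [0.6, 0.5, -3.6]
finger_gap: 0.064
grip_force: 12.8
clock: 6.5
tcp_pos: [0.5632, -0.0543, 0.1516]
orientation: [-0.0, 0.97, 0.243, -0.0]
wrist_force: [-0.3, -0.9, -4.0]
finger_gap: 0.0635
grip_force: 12.7
clock: 7.4
tcp_pos: [0.6424, 0.0143, 0.1517]
orientation: [0.0, 0.985, 0.173, -0.0]
wrist_force: [-0.8, 0.2, -4.1]
finger_gap: 0.0638
grip_force: 12.8
[0.6424 0.0143 0.1517] 19.9277003353095
wrist (4754, array([666.8,  26.4]), array([40.6, 94.1]), 20.4) (13189, array([646.8,  16.1]), array([55. , 91.7]), 19.1)
top (0, array([0., 0.]), array([0., 0.]), 0.0) (0, array([0., 0.]), array([0., 0.]), 0.0)
side (737, array([642. ,  17.3]), array([96.5, 96.2]), 21.1) (284, array([631.2,  14.6]), array([48.9, 88.1]), 19.7)
```

View pics/a_wrist.png

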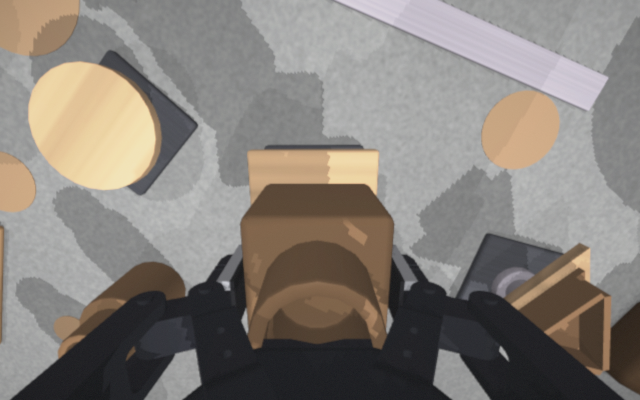

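View pics/a_side.png

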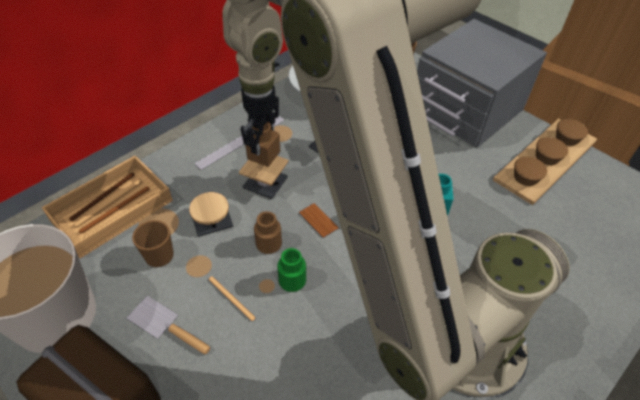

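The wrist view shows the jar (columns 243–393) centred laterally over the square plate (248–378). The side view confirms it is held upright above the plate. Next I'll compare jar and plate edges in the tool frame.

```bash
cat > edges.py <<'E'
from h import *
import sys
T=pose();P=np.load(sys.argv[1]+'_wrist.npy');zp,zs=float(sys.argv[2]),float(sys.argv[3])
p=P.reshape(-1,3)
for nm,z,xm in(("plate",zp,.034),("shoulder",zs,.024)):
    s=p[abs(p[:,2]-z)<.005]; t=(s-T[:3,3])@T[:3,:3]
    t=t[(abs(t[:,1])<.06)&(t[:,0]>xm)&(t[:,0]<.09)]
    q=(t[:,:2]*1000).astype(np.float32); c,wh,a=cv2.minAreaRect(q)
    print(nm,len(q),'z',np.median(s[:,2]).round(4),'far x',np.percentile(q[:,0],99).round(1),'lat',np.percentile(q[:,1],[1,99]).round(1),'rect',np.round(c,1),np.round(wh,1),round(a,1))
E
python3 edges.py a .067 .1655; python3 edges.py a .067 .163
```

```text
plate 2747 z 0.0675 far x 48.4 lat [-49.1  42.1] rect [41.4 -3.5] [14.7 93.9] 0.0
shoulder 3687 z 0.1658 far x 32.9 lat [-30.8  29.9] rect [28.6 -0.4] [63.8  9.2] 90.0
plate 2747 z 0.0675 far x 48.4 lat [-49.1  42.1] rect [41.4 -3.5] [14.7 93.9] 0.0
shoulder 3953 z 0.1655 far x 32.9 lat [-30.8  29.8] rect [28.6 -0.4] [63.8  9.2] 90.0
```

```bash
python3 -m pendant '[{"travel":[0.006,-0.021,0.03],"rot":[0,0,0],"fingers":0.49},{"travel":[0.006,-0.021,0.08],"rot":[0,0,0],"fingers":0.49},{"travel":[0.006,-0.021,0.14],"rot":[0,0,0],"fingers":0.49},{"travel":[0.006,-0.021,0.18],"rot":[0,0,0],"fingers":0.49},{"travel":[0.006,-0.021,0.2],"rot":[0,0,0],"fingers":0.49},{"travel":[0.006,-0.021,0.2],"rot":[0,0,0],"fingers":0.49},{"travel":[0.006,-0.021,0.2],"rot":[0,0,0],"fingers":0.49}]'
python3 look.py b; python3 edges.py b .067 .1415
```

```text
clock: 8.25
tcp_pos: [0.6419, 0.0166, 0.1279]
orientation: [0.0, 0.985, 0.173, 0.0]
wrist_force: [0.4, 0.3, -3.8]
finger_gap: 0.0637
grip_force: 12.7
[0.6419 0.0166 0.1279] 19.899983627003042
plate 3084 z 0.0675 far x 46.8 lat [-46.3  44.8] rect [40.5 -0.8] [94. 13.] 90.0
shoulder 3551 z 0.1422 far x 32.3 lat [-30.6  30. ] rect [28.3 -0.5] [63.9  8.6] 90.0
```

```bash
python3 -m pendant '[{"travel":[-0.003,-0.003,0.015],"rot":[0,0,0],"fingers":0.49},{"travel":[-0.003,-0.003,0.03],"rot":[0,0,0],"fingers":0.49},{"travel":[-0.003,-0.003,0.045],"rot":[0,0,0],"fingers":0.49},{"travel":[-0.003,-0.003,0.045],"rot":[0,0,0],"fingers":0.49}]'
python3 -m pendant '[{"travel":[0,0,0.004],"rot":[0,0,0],"fingers":0.49},{"travel":[0,0,0.008],"rot":[0,0,0],"fingers":0.49},{"travel":[0,0,0.008],"rot":[0,0,0],"fingers":0.49}]'
python3 -m pendant '[{"travel":[0,0,0.004],"rot":[0,0,0],"fingers":0.49},{"travel":[0,0,0.006],"rot":[0,0,0],"fingers":0.49},{"travel":[0,0,0.006],"rot":[0,0,0],"fingers":0.49}]'
```

```text
clock: 8.8
tcp_pos: [0.6411, 0.0169, 0.122]
orientation: [-0.0, 0.985, 0.173, -0.0]
wrist_force: [0.3, -0.3, -3.7]
finger_gap: 0.0641
grip_force: 12.8
clock: 9.1
tcp_pos: [0.6413, 0.0169, 0.1215]
orientation: [0.0, 0.985, 0.173, -0.0]
wrist_force: [-0.7, -0.5, -3.8]
finger_gap: 0.0638
grip_force: 12.8
clock: 9.4
tcp_pos: [0.6413, 0.0169, 0.1208]
orientation: [0.0, 0.985, 0.173, -0.0]
wrist_force: [0.0, -0.3, -4.3]
finger_gap: 0.064
grip_force: 12.8
```

```bash
python3 -m pendant '[{"travel":[0,0,0.003],"rot":[0,0,0],"fingers":0.49},{"travel":[0,0,0.005],"rot":[0,0,0],"fingers":0.49},{"travel":[0,0,0.005],"rot":[0,0,0],"fingers":0.49}]'
python3 -m pendant '[{"travel":[0,0,0.003],"rot":[0,0,0],"fingers":0.49},{"travel":[0,0,0.005],"rot":[0,0,0],"fingers":0.49},{"travel":[0,0,0.005],"rot":[0,0,0],"fingers":0.49}]'
```

```text
clock: 9.7
tcp_pos: [0.6413, 0.0169, 0.1202]
orientation: [0.0, 0.985, 0.173, -0.0]
wrist_force: [0.3, -1.1, -3.9]
finger_gap: 0.064
grip_force: 12.8
clock: 10.0
tcp_pos: [0.6413, 0.0169, 0.1195]
orientation: [0.0, 0.985, 0.173, -0.0]
wrist_force: [0.5, 0.2, -3.9]
finger_gap: 0.0639
grip_force: 12.8
```

```bash
python3 -m pendant '[{"travel":[0,0,0.002],"rot":[0,0,0],"fingers":0.49},{"travel":[0,0,0.004],"rot":[0,0,0],"fingers":0.49},{"travel":[0,0,0.004],"rot":[0,0,0],"fingers":0.49}]'
```

```text
clock: 10.3
tcp_pos: [0.6413, 0.0169, 0.1194]
orientation: [0.0, 0.985, 0.173, 0.0]
wrist_force: [-0.7, 0.1, -1.3]
finger_gap: 0.0639
grip_force: 13.0
```

```bash
python3 -m pendant '[{"travel":[0,0,0.002],"rot":[0,0,0],"fingers":0.49},{"travel":[0,0,0.002],"rot":[0,0,0],"fingers":0.49}]'
```

```text
clock: 10.5
tcp_pos: [0.6414, 0.0169, 0.1194]
orientation: [0.0, 0.985, 0.173, 0.0]
wrist_force: [-1.9, 0.1, 1.0]
finger_gap: 0.0636
grip_force: 13.3
```

```bash
python3 -m pendant '[{"travel":[0,0,0],"rot":[0,0,0],"fingers":0.5},{"travel":[0,0,0],"rot":[0,0,0],"fingers":0.51},{"travel":[0,0,0],"rot":[0,0,0],"fingers":0.53},{"travel":[0,0,0],"rot":[0,0,0],"fingers":0.6},{"travel":[0,0,0],"rot":[0,0,0],"fingers":0.8},{"travel":[0,0,0],"rot":[0,0,0],"fingers":1},{"travel":[0,0,0],"rot":[0,0,0],"fingers":1}]'
python3 -m pendant '[{"travel":[0,0,-0.1],"rot":[0,0,0],"fingers":1},{"travel":[0,0,-0.3],"rot":[0,0,0],"fingers":1},{"travel":[0,0,-0.6],"rot":[0,0,0],"fingers":1},{"travel":[0,0,-0.95],"rot":[0,0,0],"fingers":1},{"travel":[0,0,-0.95],"rot":[0,0,0],"fingers":1}]'
python3 look.py c; python3 - <<'E'
from h import *
for n in("wrist","side"):
    P=np.load(f'c_{n}.npy')
    c=(.642,.0165)
    print(n,square_fit(P,c,.06,.073,0,.08),square_fit(P,c,.125,.140,0,.06),square_fit(P,c,.155,.175,0,.06))
E
```

```text
clock: 11.2
tcp_pos: [0.6414, 0.0169, 0.1189]
orientation: [0.0, 0.985, 0.173, 0.0]
wrist_force: [-0.5, -0.3, 0.4]
finger_gap: 0.0853
grip_force: 0.0
clock: 11.7
tcp_pos: [0.6444, 0.0166, 0.2409]
orientation: [0.002, 0.985, 0.173, 0.006]
wrist_force: [0.3, 0.6, 0.8]
finger_gap: 0.0855
grip_force: 0.0
[0.6444 0.0166 0.2409] 19.90509996253515
wrist (2541, array([641.7,  17.2]), array([93.5, 94.1]), 20.3) (3614, array([641.7,  17.4]), array([63.6, 64. ]), 19.9) (1729, array([641.7,  17.5]), array([44.9, 45.1]), 55.9)
side (455, array([641.5,  16.9]), array([96.2, 97.7]), 20.6) (316, array([639.8,  17. ]), array([64.6, 68.4]), 19.7) (184, array([640.4,  17.8]), array([46. , 45.7]), 33.7)
```

```bash
python3 -m pendant '[{"travel":[-0.44,-0.7,0],"rot":[0,0,0],"fingers":1},{"travel":[-0.44,-0.7,0],"rot":[0,0,0],"fingers":1},{"travel":[-0.44,-0.7,0],"rot":[0,0,0],"fingers":1}]'
python3 -m pendant '[{"travel":[-0.44,-0.7,0],"rot":[0,0,-0.5],"fingers":1},{"travel":[-0.44,-0.7,0],"rot":[0,0,-0.5],"fingers":1},{"travel":[-0.44,-0.7,0],"rot":[0,0,-0.5],"fingers":1},{"travel":[-0.44,-0.7,0],"rot":[0,0,-0.5],"fingers":1},{"travel":[-0.44,-0.7,0],"rot":[0,0,-0.5],"fingers":1},{"travel":[-0.44,-0.7,0],"rot":[0,0,-0.5],"fingers":1}]'
python3 look.py d; python3 - <<'E'
from h import *
P=np.load('d_wrist.npy')
for lo,hi in((.055,.074),(.088,.105)):
    print(square_fit(P,(.485,.139),lo,hi,0,.06)); p=P.reshape(-1,3)
c,_,_=0,0,0
print(to_tool((.485,.139)))
E
```

```text
clock: 12.15
tcp_pos: [0.5563, 0.0808, 0.2306]
orientation: [-0.001, 0.985, 0.175, -0.004]
wrist_force: [-0.2, -1.1, 1.3]
finger_gap: 0.0854
grip_force: 0.0
clock: 12.75
tcp_pos: [0.4846, 0.1387, 0.2322]
orientation: [-0.0, 0.907, 0.421, -0.001]
wrist_force: [0.2, 0.9, 0.3]
finger_gap: 0.0851
grip_force: 0.0
[0.4846 0.1387 0.2322] 49.78480652156831
(1750, array([488.3, 143.4]), array([53.2, 62.8]), 46.9)
(1027, array([485.3, 140. ]), array([44.7, 45.1]), 81.1)
[ 0.3 -0.2 -0. ]
```

```bash
python3 -m pendant '[{"travel":[0.012,-0.003,0.3],"rot":[0,0,0],"fingers":1},{"travel":[0.012,-0.003,0.6],"rot":[0,0,0],"fingers":1},{"travel":[0.012,-0.003,0.8],"rot":[0,0,0],"fingers":1},{"travel":[0.012,-0.003,0.8],"rot":[0,0,0],"fingers":1},{"travel":[0.012,-0.003,0.8],"rot":[0,0,0],"fingers":1}]'
python3 -m pendant '[{"travel":[0,0,0.2],"rot":[0,0,0],"fingers":1},{"travel":[0,0,0.4],"rot":[0,0,0],"fingers":1},{"travel":[0,0,0.55],"rot":[0,0,0],"fingers":1},{"travel":[0,0,0.65],"rot":[0,0,0],"fingers":1},{"travel":[0,0,0.7],"rot":[0,0,0],"fingers":1},{"travel":[0,0,0.7],"rot":[0,0,0],"fingers":1}]'
python3 -m pendant '[{"travel":[0,0,0],"rot":[0,0,0],"fingers":0.6},{"travel":[0,0,0],"rot":[0,0,0],"fingers":0.6},{"travel":[0,0,0],"rot":[0,0,0],"fingers":0.54},{"travel":[0,0,0],"rot":[0,0,0],"fingers":0.52},{"travel":[0,0,0],"rot":[0,0,0],"fingers":0.51},{"travel":[0,0,0],"rot":[0,0,0],"fingers":0.5},{"travel":[0,0,0],"rot":[0,0,0],"fingers":0.49},{"travel":[0,0,0],"rot":[0,0,0],"fingers":0.49}]'
```

```text
clock: 13.4
tcp_pos: [0.4856, 0.14, 0.137]
orientation: [-0.0, 0.907, 0.421, -0.0]
wrist_force: [-0.5, 0.5, -0.5]
finger_gap: 0.0851
grip_force: 0.0
clock: 14.0
tcp_pos: [0.4859, 0.1402, 0.0532]
orientation: [0.0, 0.907, 0.422, 0.0]
wrist_force: [0.2, 0.7, -0.2]
finger_gap: 0.0855
grip_force: 0.0
clock: 14.8
tcp_pos: [0.4862, 0.14, 0.0533]
orientation: [0.001, 0.907, 0.422, 0.001]
wrist_force: [1.4, -1.1, 3.4]
finger_gap: 0.064
grip_force: 7.4
```

```bash
python3 -m pendant '[{"travel":[0,0,0],"rot":[0,0,0],"fingers":0.48},{"travel":[0,0,0],"rot":[0,0,0],"fingers":0.48},{"travel":[0,0,0],"rot":[0,0,0],"fingers":0.48}]'
```

```text
clock: 15.1
tcp_pos: [0.4862, 0.14, 0.0534]
orientation: [0.001, 0.907, 0.422, 0.001]
wrist_force: [1.6, -1.8, 5.2]
finger_gap: 0.0635
grip_force: 17.3
```

```bash
python3 -m pendant '[{"travel":[0,0,0],"rot":[0,0,0],"fingers":0.49},{"travel":[0,0,0],"rot":[0,0,0],"fingers":0.49}]'
```

```text
clock: 15.3
tcp_pos: [0.4862, 0.14, 0.0533]
orientation: [0.001, 0.907, 0.422, 0.001]
wrist_force: [1.6, -2.7, 6.4]
finger_gap: 0.0638
grip_force: 11.0
```

```bash
python3 -m pendant '[{"travel":[0,0,-0.04],"rot":[0,0,0],"fingers":0.49},{"travel":[0,0,-0.08],"rot":[0,0,0],"fingers":0.49},{"travel":[0,0,-0.08],"rot":[0,0,0],"fingers":0.49},{"travel":[0,0,-0.08],"rot":[0,0,0],"fingers":0.49}]'
```

```text
clock: 15.7
tcp_pos: [0.485, 0.1403, 0.0621]
orientation: [-0.0, 0.907, 0.422, -0.0]
wrist_force: [0.0, -0.2, -3.5]
finger_gap: 0.0634
grip_force: 10.3
```

```bash
python3 -m pendant '[{"travel":[0,0,-0.05],"rot":[0,0,0],"fingers":0.49},{"travel":[0,0,-0.14],"rot":[0,0,0],"fingers":0.49},{"travel":[0,0,-0.26],"rot":[0,0,0],"fingers":0.49},{"travel":[0,0,-0.38],"rot":[0,0,0],"fingers":0.49},{"travel":[0,0,-0.5],"rot":[0,0,0],"fingers":0.49},{"travel":[0,0,-0.58],"rot":[0,0,0],"fingers":0.49},{"travel":[0,0,-0.62],"rot":[0,0,0],"fingers":0.49},{"travel":[0,0,-0.62],"rot":[0,0,0],"fingers":0.49}]'
python3 -m pendant '[{"travel":[0.03,0.02,0],"rot":[0,0,0],"fingers":0.49},{"travel":[0.1,0.06,0],"rot":[0,0,0],"fingers":0.49},{"travel":[0.2,0.12,0],"rot":[0,0,0],"fingers":0.49},{"travel":[0.3,0.18,0],"rot":[0,0,0],"fingers":0.49},{"travel":[0.4,0.24,0],"rot":[0,0,0],"fingers":0.49},{"travel":[0.5,0.3,0],"rot":[0,0,0],"fingers":0.49},{"travel":[0.59,0.356,0],"rot":[0,0,0],"fingers":0.49}]'
python3 -m pendant '[{"travel":[0.1,0.06,0],"rot":[0,0,0],"fingers":0.49},{"travel":[0.2,0.12,0],"rot":[0,0,0],"fingers":0.49},{"travel":[0.3,0.18,0],"rot":[0,0,0],"fingers":0.49},{"travel":[0.4,0.24,0],"rot":[0,0,0],"fingers":0.49},{"travel":[0.5,0.3,0],"rot":[0,0,0],"fingers":0.49},{"travel":[0.57,0.34,0],"rot":[0,0,0],"fingers":0.49},{"travel":[0.59,0.356,0],"rot":[0,0,0],"fingers":0.49},{"travel":[0.59,0.356,0],"rot":[0,0,0],"fingers":0.49},{"travel":[0.59,0.356,0],"rot":[0,0,0],"fingers":0.49}]'
python3 look.py e; python3 - <<'E'
from h import *
from scipy.optimize import least_squares
T=pose();p=np.load('e_wrist.npy').reshape(-1,3);t=(p-T[:3,3])@T[:3,:3]*1000
for nm,z,r in(("plate",.048,47),("shoulder",T[2,3]-.053+.066,32)):
    s=abs(p[:,2]-z)<.005; q=t[s&(np.hypot(t[:,0],t[:,1])<70)&(t[:,0]>5)]
    # outermost points per bearing, known radius
    a=np.degrees(np.arctan2(q[:,1],q[:,0])); B=[]
    for k in range(-50,50,4):
        b=q[(a>=k)&(a<k+4)]
        if len(b)>5:
            i=np.argmax(np.hypot(b[:,0],b[:,1]));B.append(b[i])
    B=np.array(B);o=least_squares(lambda c:np.hypot(B[:,0]-c[0],B[:,1]-c[1])-r,[0,0],loss='soft_l1')
    print(nm,len(q),len(B),'z',np.median(p[s,2]).round(4),'centre tool xy',o.x.round(2),'res',np.round(o.fun,1))
print(T[:3,3])
E
```

```text
clock: 16.5
tcp_pos: [0.486, 0.1403, 0.1377]
orientation: [0.0, 0.907, 0.422, 0.001]
wrist_force: [0.4, 0.1, -3.3]
finger_gap: 0.0633
grip_force: 10.4
clock: 17.2
tcp_pos: [0.5649, 0.1673, 0.1358]
orientation: [-0.0, 0.907, 0.422, -0.0]
wrist_force: [0.1, -0.3, -3.5]
finger_gap: 0.0636
grip_force: 10.3
clock: 18.1
tcp_pos: [0.6416, 0.1934, 0.1361]
orientation: [-0.0, 0.907, 0.422, -0.001]
wrist_force: [-0.3, -1.1, -4.0]
finger_gap: 0.0636
grip_force: 10.3
[0.6416 0.1934 0.1361] 49.898411991802995
plate 4141 25 z 0.049 centre tool xy [ 0.33 -0.22] res [-0.3 -0.4 -0.2 -0.  -0.1  0.1  0.3  0.1  0.1  0.2  0.2 -0.   0.   0.2
 -0.1 -0.   0.2  0.2 -0.1  0.1  0.  -0.1 -0.1 -0.1 -0.4]
shoulder 5161 25 z 0.1499 centre tool xy [-0.84 -0.65] res [-0.3 -0.1  0.1  0.  -0.2 -0.2  0.3  0.2 -0.1 -0.2  0.1  0.2  0.  -0.1
 -0.1  0.5  0.3 -0.1 -0.2 -0.   0.2 -0.  -0.3 -0.3 -0. ]
[0.64162112 0.19336351 0.13685101]
```

View pics/e_wrist.png

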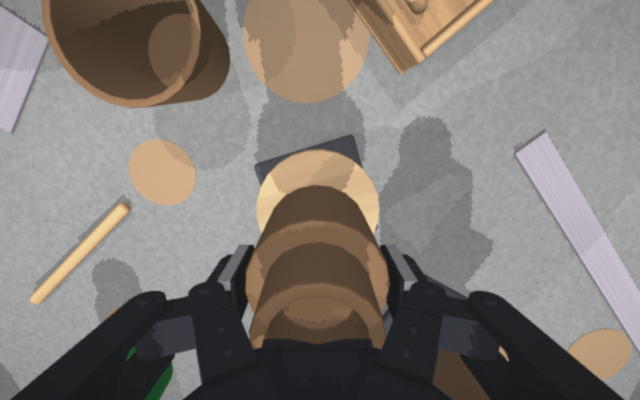

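The wrist view shows the round jar (columns 247–388) upright over the round plate (257–380), off by about 1 mm. Descending.

```bash
python3 -m pendant '[{"travel":[0.004,0.003,0.03],"rot":[0,0,0],"fingers":0.49},{"travel":[0.006,0.003,0.08],"rot":[0,0,0],"fingers":0.49},{"travel":[0.006,0.003,0.14],"rot":[0,0,0],"fingers":0.49},{"travel":[0.006,0.003,0.19],"rot":[0,0,0],"fingers":0.49},{"travel":[0.006,0.003,0.22],"rot":[0,0,0],"fingers":0.49},{"travel":[0.006,0.003,0.23],"rot":[0,0,0],"fingers":0.49},{"travel":[0.006,0.003,0.23],"rot":[0,0,0],"fingers":0.49},{"travel":[0.006,0.003,0.23],"rot":[0,0,0],"fingers":0.49}]'
cat > rnd.py <<'E'
from h import *
import sys
from scipy.optimize import least_squares
T=pose();p=np.load(sys.argv[1]+'_wrist.npy').reshape(-1,3);t=(p-T[:3,3])@T[:3,:3]*1000
for nm,z,r in(("plate",.048,47),("shoulder",T[2,3]-.053+.066,32)):
    s=abs(p[:,2]-z)<.005; q=t[s&(np.hypot(t[:,0],t[:,1])<70)&(t[:,0]>5)]
    a=np.degrees(np.arctan2(q[:,1],q[:,0])); B=[]
    for k in range(-50,50,4):
        b=q[(a>=k)&(a<k+4)]
        if len(b)>5: B.append(b[np.argmax(np.hypot(b[:,0],b[:,1]))])
    B=np.array(B);o=least_squares(lambda c:np.hypot(B[:,0]-c[0],B[:,1]-c[1])-r,[0,0],loss='soft_l1')
    m=s&(np.hypot(t[:,0],t[:,1])<r-2)&(t[:,0]>5);A=np.c_[t[m][:,:2],np.ones(m.sum())]
    print(nm,'z',np.median(p[s,2]).round(4),'centre',o.x.round(2),'max res',abs(o.fun).max().round(1),'tilt deg',np.degrees(np.linalg.lstsq(A,p[m,2]*1000,rcond=None)[0][:2]).round(2))
print(T[:3,3])
E
python3 look.py f; python3 rnd.py f
```

```text
clock: 19.05
tcp_pos: [0.643, 0.1938, 0.1095]
orientation: [0.0, 0.907, 0.422, 0.0]
wrist_force: [0.3, -0.2, -3.6]
finger_gap: 0.0635
grip_force: 10.3
[0.643  0.1938 0.1095] 49.899835288981905
plate z 0.049 centre [-0.99 -1.14] max res 0.5 tilt deg [0.07 0.04]
shoulder z 0.123 centre [-0.8  -0.59] max res 0.3 tilt deg [-0.81 -0.21]
[0.64306859 0.1938511  0.10966143]
```

```bash
python3 -m pendant '[{"travel":[0,-0.004,0.015],"rot":[0,0,0],"fingers":0.49},{"travel":[0,-0.004,0.03],"rot":[0,0,0],"fingers":0.49},{"travel":[0,-0.004,0.045],"rot":[0,0,0],"fingers":0.49},{"travel":[0,-0.004,0.045],"rot":[0,0,0],"fingers":0.49}]'
python3 -m pendant '[{"travel":[0,0,0.003],"rot":[0,0,0],"fingers":0.49},{"travel":[0,0,0.005],"rot":[0,0,0],"fingers":0.49},{"travel":[0,0,0.005],"rot":[0,0,0],"fingers":0.49}]'
python3 -m pendant '[{"travel":[0,0,0.003],"rot":[0,0,0],"fingers":0.49},{"travel":[0,0,0.005],"rot":[0,0,0],"fingers":0.49},{"travel":[0,0,0.005],"rot":[0,0,0],"fingers":0.49}]'
```

```text
clock: 19.6
tcp_pos: [0.6421, 0.1941, 0.1034]
orientation: [-0.0, 0.907, 0.422, -0.0]
wrist_force: [-0.1, 0.6, -3.5]
finger_gap: 0.0637
grip_force: 10.3
clock: 19.9
tcp_pos: [0.6425, 0.1941, 0.1033]
orientation: [0.0, 0.907, 0.422, 0.0]
wrist_force: [0.4, 0.6, -3.6]
finger_gap: 0.0636
grip_force: 10.3
clock: 20.2
tcp_pos: [0.6424, 0.1941, 0.1026]
orientation: [0.0, 0.907, 0.422, -0.0]
wrist_force: [-0.1, 0.1, -3.9]
finger_gap: 0.0638
grip_force: 10.3
```

```bash
python3 -m pendant '[{"travel":[0,0,0.002],"rot":[0,0,0],"fingers":0.49},{"travel":[0,0,0.004],"rot":[0,0,0],"fingers":0.49},{"travel":[0,0,0.004],"rot":[0,0,0],"fingers":0.49}]'
```

```text
clock: 20.5
tcp_pos: [0.6424, 0.1941, 0.1021]
orientation: [0.0, 0.907, 0.422, -0.0]
wrist_force: [-1.0, -0.2, -3.6]
finger_gap: 0.0638
grip_force: 10.3
```

```bash
python3 -m pendant '[{"travel":[0,0,0.002],"rot":[0,0,0],"fingers":0.49},{"travel":[0,0,0.004],"rot":[0,0,0],"fingers":0.49},{"travel":[0,0,0.004],"rot":[0,0,0],"fingers":0.49}]'
```

```text
clock: 20.8
tcp_pos: [0.6424, 0.1941, 0.1016]
orientation: [0.0, 0.907, 0.422, -0.0]
wrist_force: [-0.6, 0.8, -3.5]
finger_gap: 0.0634
grip_force: 10.3
```

```bash
python3 -m pendant '[{"travel":[0,0,0.002],"rot":[0,0,0],"fingers":0.49},{"travel":[0,0,0.004],"rot":[0,0,0],"fingers":0.49},{"travel":[0,0,0.004],"rot":[0,0,0],"fingers":0.49}]'
```

```text
clock: 21.1
tcp_pos: [0.6425, 0.1941, 0.1015]
orientation: [0.0, 0.907, 0.422, 0.0]
wrist_force: [-0.1, -0.4, -1.4]
finger_gap: 0.0639
grip_force: 10.4
```

```bash
python3 -m pendant '[{"travel":[0,0,0.002],"rot":[0,0,0],"fingers":0.49},{"travel":[0,0,0.002],"rot":[0,0,0],"fingers":0.49}]'
```

```text
clock: 21.3
tcp_pos: [0.6425, 0.1941, 0.1015]
orientation: [0.0, 0.907, 0.422, 0.0]
wrist_force: [-2.4, -0.6, 0.2]
finger_gap: 0.0637
grip_force: 10.6
```

```bash
python3 -m pendant '[{"travel":[0,0,0],"rot":[0,0,0],"fingers":0.5},{"travel":[0,0,0],"rot":[0,0,0],"fingers":0.505},{"travel":[0,0,0],"rot":[0,0,0],"fingers":0.51},{"travel":[0,0,0],"rot":[0,0,0],"fingers":0.53},{"travel":[0,0,0],"rot":[0,0,0],"fingers":0.6},{"travel":[0,0,0],"rot":[0,0,0],"fingers":0.8},{"travel":[0,0,0],"rot":[0,0,0],"fingers":1},{"travel":[0,0,0],"rot":[0,0,0],"fingers":1}]'
python3 -m pendant '[{"travel":[0,0,-0.1],"rot":[0,0,0],"fingers":1},{"travel":[0,0,-0.3],"rot":[0,0,0],"fingers":1},{"travel":[0,0,-0.6],"rot":[0,0,0],"fingers":1},{"travel":[0,0,-0.95],"rot":[0,0,0],"fingers":1},{"travel":[0,0,-0.95],"rot":[0,0,0],"fingers":1},{"travel":[0,0,-0.95],"rot":[0,0,0],"fingers":1}]'
python3 look.py g; python3 - <<'E'
from h import *
P=np.load('g_wrist.npy')
for c in((.642,.1935),):
    p=P.reshape(-1,3)
    for lo,hi in((.044,.054),(.110,.120),(.142,.152)):
        s=(p[:,2]>lo)&(p[:,2]<hi)&(np.hypot(p[:,0]-c[0],p[:,1]-c[1])<.055);q=(p[s,:2]*1000).astype(np.float32)
        print(len(q),np.round(cv2.minEnclosingCircle(q),1) if 0 else cv2.minEnclosingCircle(q),np.median(p[s,2]))
P=np.load('g_side.npy')
print(square_fit(P,(.642,.0165),.125,.140,0,.06),square_fit(P,(.455,.002),.003,.01,0,.06))
E
```

```text
clock: 22.1
tcp_pos: [0.6425, 0.1941, 0.101]
orientation: [0.0, 0.907, 0.422, 0.0]
wrist_force: [0.0, -0.9, -0.1]
finger_gap: 0.0854
grip_force: 0.0
clock: 22.7
tcp_pos: [0.6435, 0.1944, 0.2177]
orientation: [0.001, 0.907, 0.422, 0.002]
wrist_force: [0.3, -0.4, 0.1]
finger_gap: 0.0854
grip_force: 0.0
[0.6435 0.1944 0.2177] 49.903710509348954
2127 ((641.6947021484375, 194.0747528076172), 46.77876663208008) 0.04886209452222906
2448 ((641.2413940429688, 193.80868530273438), 31.975082397460938) 0.11538687606148008
1532 ((641.2801513671875, 194.04568481445312), 23.046171188354492) 0.14654792422528162
(328, array([640.3,  17.9]), array([67.6, 66.1]), 18.6) (539, array([464.1,  22.7]), array([ 72.8, 113.7]), 66.1)
```

View pics/g_side.png

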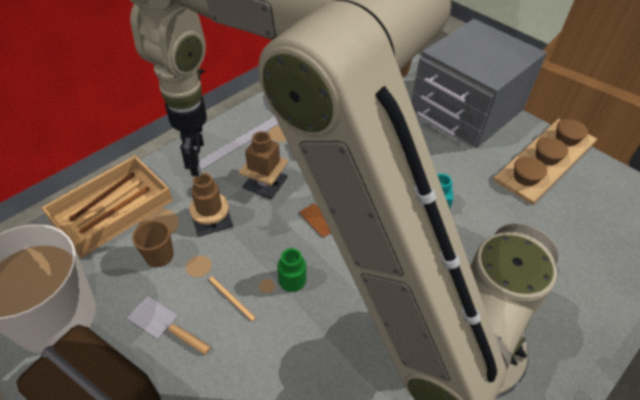

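The side view shows both jars upright on their plates: round at (207,195), square at (263,152). The round one is centred to within 0.5 mm, the gripper is clear, and everything else that shows looks undisturbed. Handing in.

```bash
python3 -c "
from workcell import env
print(env.hand_in())"
```

```text
the job is handed in; nothing more can be done
None
```

Both jars are on their plates and the job is handed in at about 23 s: each upright and measured within about 0.5 mm of centre, the square one within about 0.5° of its plate's sides, though grip on the round jar briefly read 17.3 N (limit about 15 N) before I eased it to 11 N, with no damage seen.

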